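# Load the data logger's battery bay

## Task

Put the battery cell from the black tray into the open bay of the data logger: push its flat end against the coil spring with the other end still raised, then drop the end with the small nub in behind the upright metal contact. Leave the cell lying level on the bay's bed, held between the spring and the contact, and do not disturb the other things on the bench.

Things in the scene. Friction and masses are not known exactly. Their poses are not given: they have to be found in the camera images.
- cell_mid (a point): centre of the battery cell: a smooth dark cylinder 32 mm in diameter and 70 mm long overall, about 0.14 kg, lying on its side in the black tray, its centre 30 mm above the bench. Its x axis runs along the cell from the flat end to the nub end; y and z are arbitrary, as it may roll
- cell_nub (a point): centre of the tip of the cell's nub, 35 mm from its centre along x: the nub is 12 mm in diameter and sticks 2.5 mm out of the 32 mm body, which ends 32.5 mm from the centre; same axes as cell_mid
- cell_flat (a point): centre of the cell's flat end, 35 mm from its centre along -x; same axes as cell_mid
- tray: fixed black tray, base plate 92x52 mm, 4 mm thick; origin under its centre, x along the cell towards its nub. Two vee saddles, 31 mm wide, tops 21 mm above the bench, carry the cell at x = -34 to -22 and +20 to +32 mm; its sides are free for fingers, down to the base plate between the saddles. End stops at x = +-42 mm are 19 mm high
- bay_seat (a point): where the cell's centre must finally be, on the bay's centreline 30 mm above the bench. z is up; x points along the bay from spring to fixed contact, the way the nub must point. The bed is two vee saddles, 31 mm wide, tops 21 mm above the bench, at x = -33 to -22 and +20 to +31 mm, which centre the cell; its sides are free for fingers, down to the 4 mm base plate between the saddles; the cell's underside is 14 mm above the bench when home
- logger: the data logger, fixed to the bench; origin under the centre of the bay, axes as bay_seat. Base 150 mm long in x; bay open above, 62 mm wide; white electronics case 28 mm high beside the bay at y = -46 to -96 mm; the block behind the spring is 40 mm high and begins at x = -45 mm. A tall steel cabinet stands on the bench to the right of the work (world x over 0.58 m, y below -0.28 m): keep the arm clear of it
- contact_face (a point): middle of the inner face of the fixed contact, 30 mm above the bench at x = +35 mm of bay_seat; same axes. An upright metal plate 26 mm wide and 34 mm high, topped by a lip splayed outward to x = +44 mm, 42 mm above the bench
- spring_face (a point): centre of the face of the spring contact, a metal disc 16 mm in diameter on a coil spring, 30 mm above the bench at x = -27 mm of bay_seat when relaxed; same axes; it moves along -x when pressed
- spring (a joint): how far the spring contact is pressed in: 0 relaxed, 0.008 m with the cell home, stop at 0.014 m; 600 N/m, so about 5 N when home and 8 N at the stop
- timer: small white bench timer lying flat, 56x62x16 mm; a bystander, origin at the centre of its underside
- jar_lid_0: black screw lid lying flat, 50 mm across, 14 mm high; a bystander, origin at the centre of its underside
- petri_0: clear shallow round dish, 64 mm across, 14 mm high; a bystander, origin at the centre of its underside
- stopper: rubber stopper, 29 mm across, 28 mm high; a bystander, origin at the centre of its underside
- cell: the same cell as a body; its origin and axes are those of cell_mid
Not all that is in view belongs to the job. Leave any red or turquoise look-alike of the cell alone.

How it is judged:
By the outcome, as a careful person would: the job done as asked, in the order asked, and still so for the second after the job is handed in, with the robot touching nothing.
It also fails if it takes over 48 s, if anything falls off the work surface, if the arm or the gripper's body presses on something with over 40 N, if the wrist force passes 120 N, or if a joint passes its speed limit or range.

## Robot

A 6-joint arm with a two-finger parallel gripper is mounted at the origin on a cart in front of the work surface, level with it; the furniture and walls round the work are solid. World frame = base frame: x ahead of the robot, y to its left, z up, the work surface at z = 0. Lengths are in mm, angles in degrees, forces in N, time in s.
With the tool pointing down it reaches from about 375 to 925 mm from the base axis. Payload 5.7 kg.
Tool frame: the origin (TCP) lies midway between the tips of the shut fingers; the grasp point (between the pads) lies robot.tcp_to_grasp behind it (robot.tcp_to_grasp is the distance from the TCP to the grasp point, in mm); z points along the fingers, y is the line along which they close (so a half turn about z gives the same grasp; the last joint's range is limited). The gripper opens to 85 mm and grips with 20 to 120 N. Pads are 22 mm wide; open, the fingers measure 114 mm over their backs; the gripper's body (76 mm by 85 mm) begins 54 mm behind the grasp point. The pads swing forward as they close: fully open they stand 13 mm farther back than shut.
Start: joints at [-76.324, 20.558, 86.54, -0, 72.909, -6.595], TCP at [207.862, -562.811, 231.267] pointing down, gripper open.
Joint ranges: [-170.27, 170.27], [-57.76, 135], [12.27, 136.19], [-55.21, 235.2], [11.17, 155.16], [-170.74, 170.74]. Speed limits (degrees/s): [136.94, 136.94, 180, 180, 180, 180].

## Interface

Orientations are given as [roll, pitch, yaw] about the fixed x, y, z axes, in that order (R = Rz(yaw) Ry(pitch) Rx(roll)).
In Python, from bench import robot gives the robot as it stands.
- The arm moves only by the tool drive_tool, never from a script. Its argument "rows" is a list of rows, each a list of 3 entries, a list of its own where there are three numbers: the shift along the tool's x, y, z as a fraction of full scale, then the turn, a rotation vector about the tool's x, y, z as a fraction of full scale, then the closure, from -1 (fully open) to 1 (shut). In form: [[[x, y, z], [rx, ry, rz], gripper], ...]. A call has 1 to 5 rows; each row shifts and turns the commanded pose from where the row before left it, along the tool's axes as they then stand; what a row does not reach is not made up. Full scale, the value 1, is 0.04 m for a shift and 2 pi rad for a turn. A row lasts 1/12 s, in which the tool goes at most 41.7 mm and 7.16 degrees, less where a joint would pass 70% of its speed; a pose out of reach is approached as far as the arm can. A call with a number of a shift or a turn outside -1 to 1 is refused whole. A call with a gripper value outside its range is refused whole. The fingers move at their own pace and stop on an object; the grip force is fixed at half the most. Time passes only in rows, so rows that do not move let the fingers close. It gives the time, the measured TCP pose, the force, the opening and the grip force at its end, in the units of the state.
- robot.read_state(): the state, without advancing time (a new reading comes with each control period).
- robot.read_camera(name): name is "scene" or "top" or "wrist"; returns the picture (480x640x3 uint8, red, green, blue); there is no depth.
- robot.camera_info(name): a dict with "vfov" (degrees; the focal length in pixels is half the picture's height over the tangent of half this angle, whatever the lens; pixels are square), "cx", "cy" (the principal point, pixels), "extrinsics" (4x4, takes a point from world to camera coordinates); the wrist camera has in their place "tool_from_camera" (4x4, takes a point from camera to tool coordinates, whose origin is the TCP and whose axes are the flange's). Camera axes: x right, y down, z forward; pixel columns grow to the right and rows downward; lengths in mm; the calibration is good to about 2 mm. A picture is of the moment at which its call begins: read the wrist's pose just before it. camera_info takes no time and is no camera call.
- robot.close_job(): hands the job in; it is judged then, once.
The state is a dict: "t": time; "joint_pos": joint angles; "qvel": joint speeds; "joint_torque": joint torques, N m; "tool_pos": TCP position; "ee_rot": TCP orientation; "contact_force": force on the tool from outside, world axes, zero at the start; "wrist_torque": the same for the moment, N m; "finger_gap": finger opening in mm; "gripper_force": force on a finger pad.
Only numpy, scipy, OpenCV 4.12 (cv2) and the standard library are available. Lean on these libraries where they do the work, as an engineer would, in place of code of your own. Each camera call takes 0.05 s, during which the arm holds its last target. There are 200 camera calls.

## Working session

There is one attempt and no reset: what is moved stays moved. The work goes in short steps, Python scripts to look and compute and a tool call to move; the robot and the scene stay as the last step left them, time stands still between calls to the robot, and variables do not carry over. Pictures are saved under pics/ and viewed, at most 12 in all, crops included, and the job is handed in when it is done.

Besides the shell and the picture viewer there is one more tool, called after "Request:" as name(argument=value, ...), one argument or row to a line, values as JSON. drive_tool: Moves the arm, as the interface text tells. Shift numbers are shares of 0.04 m and turn numbers shares of 2 pi rad, none past 1 either way. Its arguments: {"type":"object","properties":{"rows":{"type":"array"}},"required":["rows"]}

```bash
mkdir -p pics; python3 - <<'E'
from bench import robot
import cv2,numpy as np
print(robot.read_state()); print(robot.tcp_to_grasp)
for n in ["scene","top","wrist"]:
    print(n,robot.camera_info(n))
    if n!="wrist": cv2.imwrite(f"pics/{n}0.png",robot.read_camera(n)[:,:,::-1])
E
```

```text
{'t': 0.0, 'joint_pos': array([-7.63247713e+01,  2.05981488e+01,  8.65989608e+01,  2.90123743e-04,
        7.29089794e+01, -6.59411552e+00]), 'qvel': array([-0.07551149, -0.06711147,  0.10099798,  0.01325188, -0.05047398,
       -0.01556122]), 'joint_torque': array([-6.12631284e-04, -5.27612615e+01, -2.78616267e+01, -3.05635022e-04,
        1.30797757e-02, -1.77797642e-05]), 'tool_pos': array([ 207.6986208 , -562.17720007,  230.45154752]), 'ee_rot': array([-1.79894645e+02, -1.24580555e-02,  2.02692473e+01]), 'contact_force': array([0.84018535, 0.4333144 , 0.16550947]), 'wrist_torque': array([-0.01392197, -0.0519001 ,  0.022428  ]), 'gripper_force': 0.0, 'finger_gap': 85.51637266515839}
18.700000000000003
scene {'vfov': 50.67266289451553, 'cx': 319.82338973645085, 'cy': 237.7180378870112, 'extrinsics': array([[-5.29845644e-01, -8.47981684e-01, -1.38078585e-02,
         4.94638596e+02],
       [-4.98868630e-01,  3.24792654e-01, -8.03517157e-01,
         2.80797399e+02],
       [ 6.85852523e-01, -4.18851758e-01, -5.95121434e-01,
         5.94132965e+02],
       [ 0.00000000e+00,  0.0000
[... 237 characters left out ...]
   [-9.84618368e-01, -1.80196873e-02, -1.73787110e-01,
         5.86282466e+02],
       [ 1.74358836e-01, -3.75214692e-02, -9.83967040e-01,
         8.12112800e+02],
       [ 0.00000000e+00,  0.00000000e+00,  0.00000000e+00,
         1.00000000e+00]])}
wrist {'vfov': 58.68596959803769, 'cx': 321.65158662681256, 'cy': 242.55131019265954, 'tool_from_camera': array([[ 2.37586338e-04, -9.48600479e-01, -3.16476027e-01,
         8.20869872e+01],
       [ 9.99999363e-01,  5.74499375e-04, -9.71271656e-04,
         1.03826249e+00],
       [ 1.10316404e-03, -3.16475595e-01,  9.48600011e-01,
        -1.42613976e+02],
       [ 0.00000000e+00,  0.00000000e+00,  0.00000000e+00,
         1.00000000e+00]])}
```

View pics/top0.png

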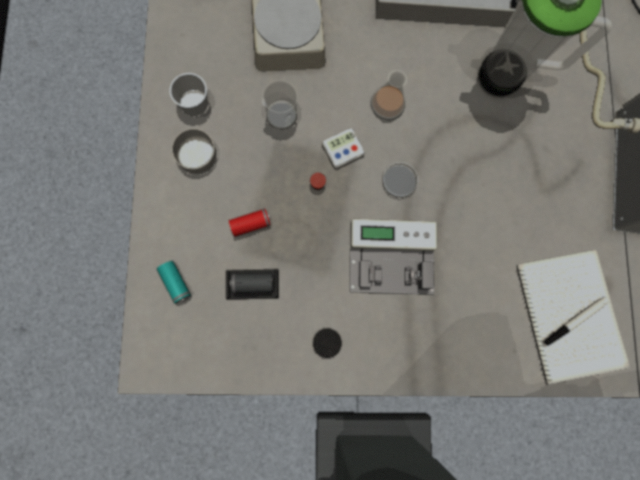

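View pics/scene0.png

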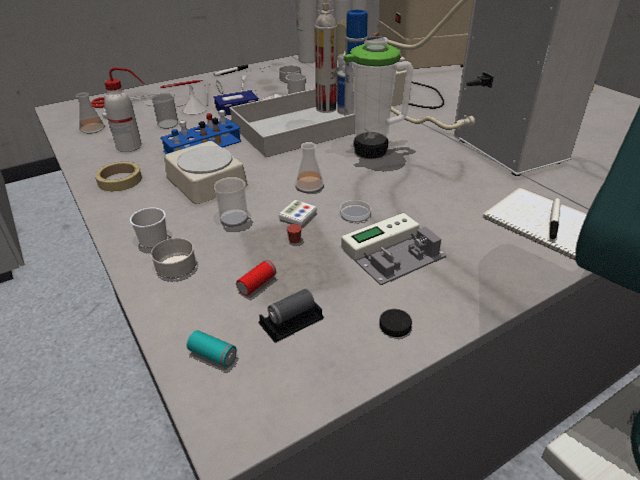

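The top view shows the tray at about (252,284), the logger bay at (393,275), the case on the far side, and the left contact at (370,273). I'll localise these and look closer for the nub.

```bash
cat > h.py <<'E'
import numpy as np,cv2
from bench import robot
from scipy.spatial.transform import Rotation as R
def cam(n,st=None):
    i=robot.camera_info(n); f=240/np.tan(np.radians(i["vfov"]/2))
    if n=="wrist":
        T=np.eye(4);T[:3,:3]=R.from_euler("xyz",st["ee_rot"],degrees=True).as_matrix();T[:3,3]=st["tool_pos"]
        E=np.linalg.inv(T@i["tool_from_camera"])
    else: E=i["extrinsics"]
    return f,i["cx"],i["cy"],E
def pix2w(c,u,v,z):
    f,cx,cy,E=c; d=E[:3,:3].T@np.array([(u-cx)/f,(v-cy)/f,1]); o=-E[:3,:3].T@E[:3,3]
    return o+d*(z-o[2])/d[2]
def w2pix(c,p):
    f,cx,cy,E=c; q=E[:3,:3]@p+E[:3,3]; return np.array([cx+f*q[0]/q[2],cy+f*q[1]/q[2]])
E
python3 - <<'E'
from h import *
c=cam("top")
for nm,u,v,z in [("tray",252,284,4),("cellL",233,283,46),("cellR",273,283,46),("logBR",434,294,4),("logBL",349,293,4),("caseTL",353,220,28),("caseTR",437,222,28),("lid",327,343,14)]:
    print(nm,pix2w(c,u,v,z).round(1))
t=cv2.imread("pics/top0.png")[205:310,215:445]; s=cv2.imread("pics/scene0.png")[200:350,240:460]
t=cv2.resize(t,(690,315),interpolation=3); s=cv2.resize(s,(690,470),interpolation=3)[:,:]
cv2.imwrite("pics/z1.png",cv2.resize(np.vstack([t,s]),(520,592)))
E
```

```text
tray [505.5 320.    4. ]
cellL [503.3 347.4  46. ]
cellR [504.3 281.4  46. ]
logBR [492.6   1.1   4. ]
logBL [492.3 150.9   4. ]
caseTL [617.5 146.4  28. ]
caseTR [616.9  -1.4  28. ]
lid [406.7 189.1  14. ]
```

View pics/z1.png

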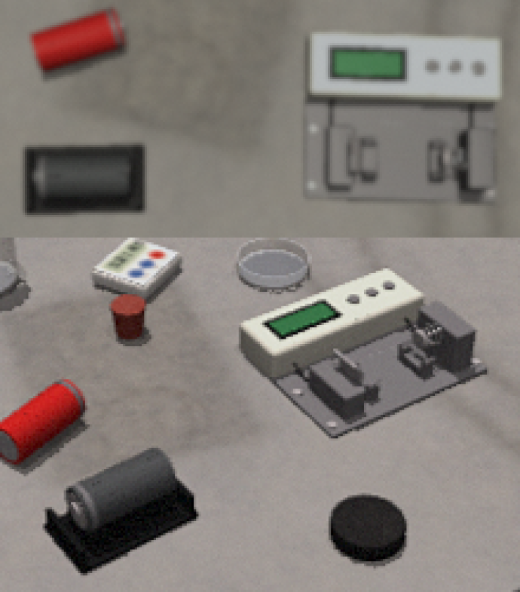

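The nub (bright ring) is at the +y end of the tray cell. The spring is at the bay's −y end and the contact at +y, so no reversal is needed. Next I'll plan the transit to a view over the bay.

```bash
cat >> h.py <<'E'
def plan(way,p0=None,r0=None,g=-1,smm=35,sdeg=6.5):
    "way: list of (pos,rpy); prints rows to be driven from the present pose"
    if p0 is None: s=robot.read_state(); p0,r0=s["tool_pos"],s["ee_rot"]
    p=np.array(p0,float); r=R.from_euler("xyz",r0,degrees=True); out=[]
    for q,e in way:
        q=np.array(q,float); T=R.from_euler("xyz",e,degrees=True)
        d=(r.inv()*T).as_rotvec(); n=max(1,int(np.ceil(max(np.linalg.norm(q-p)/smm,np.degrees(np.linalg.norm(d))/sdeg))))
        for k in range(n):
            w=(q-p)/(n-k); rv=(r.inv()*T).as_rotvec()/(n-k)
            a=np.round(r.inv().apply(w)/40,3); b=np.round(rv/(2*np.pi),4)
            out.append([a.tolist(),b.tolist(),g]); p=p+r.apply(a*40); r=r*R.from_rotvec(b*2*np.pi)
    for i in range(0,len(out),5): print(str(out[i:i+5]).replace(" ",""))
    print(len(out),"end",p.round(1),r.as_euler("xyz",degrees=True).round(2))
E
python3 - <<'E'
from h import *
s=robot.read_state()
plan([((440,-150,225),(180,0,55)),((523,120,180),(180,0,90))])
E
```

```text
[[[0.644,-0.547,0.011],[-0.0,-0.0,-0.0069],-1],[[0.667,-0.518,0.011],[-0.0,-0.0,-0.0069],-1],[[0.689,-0.489,0.011],[-0.0,-0.0,-0.0069],-1],[[0.71,-0.459,0.011],[-0.0,-0.0,-0.0069],-1],[[0.729,-0.427,0.011],[-0.0,-0.0,-0.0069],-1]]
[[[0.747,-0.395,0.011],[-0.0,-0.0,-0.0069],-1],[[0.763,-0.363,0.011],[-0.0,-0.0,-0.0069],-1],[[0.778,-0.329,0.011],[-0.0,-0.0,-0.0069],-1],[[0.792,-0.295,0.011],[-0.0,-0.0,-0.0069],-1],[[0.804,-0.261,0.011],[-0.0,-0.0,-0.0069],-1]]
[[[0.814,-0.226,0.011],[-0.0001,-0.0,-0.0069],-1],[[0.823,-0.19,0.01],[-0.0,-0.0001,-0.0069],-1],[[0.831,-0.154,0.01],[-0.0001,-0.0,-0.0068],-1],[[0.836,-0.119,0.01],[-0.0,-0.0001,-0.0069],-1],[[0.747,-0.241,0.125],[-0.0,0.0,-0.0108],-1]]
[[[0.761,-0.19,0.125],[-0.0,0.0,-0.0108],-1],[[0.773,-0.138,0.125],[-0.0,0.0,-0.0108],-1],[[0.78,-0.085,0.125],[-0.0,0.0,-0.0108],-1],[[0.784,-0.032,0.125],[-0.0,0.0,-0.0108],-1],[[0.784,0.021,0.125],[-0.0,0.0,-0.0108],-1]]
[[[0.781,0.074,0.124],[-0.0,0.0,-0.0108],-1],[[0.775,0.127,0.125],[-0.0,0.0,-0.0108],-1],[[0.764,0.179,0.124],[-0.0,0.0,-0.0108],-1]]
23 end [523. 120. 180.] [-1.7999e+02  1.0000e-02  9.0000e+01]
```

Request:
drive_tool(
  rows=[
    [[0.644, -0.547, 0.01], [0, 0, -0.007], -1],
    [[0.667, -0.518, 0.01], [0, 0, -0.007], -1],
    [[0.689, -0.489, 0.01], [0, 0, -0.007], -1],
    [[0.71, -0.459, 0.01], [0, 0, -0.007], -1],
    [[0.729, -0.427, 0.01], [0, 0, -0.007], -1],
  ],
)

```text
t: 0.52
tool_pos: [290.9, -413.8, 228.9]
ee_rot: [-179.9, -0.0, 33.0]
contact_force: [0.8, 0.2, 0.1]
finger_gap: 85.8
gripper_force: 0.0
```

Request:
drive_tool(
  rows=[
    [[0.747, -0.395, 0.01], [0, 0, -0.007], -1],
    [[0.763, -0.363, 0.01], [0, 0, -0.007], -1],
    [[0.778, -0.329, 0.01], [0, 0, -0.007], -1],
    [[0.792, -0.295, 0.01], [0, 0, -0.007], -1],
    [[0.804, -0.261, 0.01], [0, 0, -0.007], -1],
  ],
)

```text
t: 0.93
tool_pos: [373.3, -266.2, 227.1]
ee_rot: [-180.0, -0.0, 45.6]
contact_force: [-0.5, -0.7, -0.4]
finger_gap: 85.5
gripper_force: 0.0
```

Request:
drive_tool(
  rows=[
    [[0.814, -0.226, 0.01], [0, 0, -0.007], -1],
    [[0.823, -0.19, 0.01], [0, 0, -0.007], -1],
    [[0.831, -0.154, 0.01], [0, 0, -0.007], -1],
    [[0.836, -0.119, 0.01], [0, 0, -0.007], -1],
    [[0.747, -0.241, 0.125], [0, 0, -0.011], -1],
  ],
)

```text
t: 1.35
tool_pos: [449.4, -118.4, 221.3]
ee_rot: [179.9, -0.0, 59.6]
contact_force: [0.9, -0.3, 0.4]
finger_gap: 85.6
gripper_force: 0.0
```

Request:
drive_tool(
  rows=[
    [[0.761, -0.19, 0.125], [0, 0, -0.011], -1],
    [[0.773, -0.138, 0.125], [0, 0, -0.011], -1],
    [[0.78, -0.085, 0.125], [0, 0, -0.011], -1],
    [[0.784, -0.032, 0.125], [0, 0, -0.011], -1],
    [[0.784, 0.021, 0.125], [0, 0, -0.011], -1],
  ],
)

```text
t: 1.77
tool_pos: [491.4, 32.6, 195.3]
ee_rot: [-180.0, 0.0, 79.5]
contact_force: [1.0, -1.1, 0.3]
finger_gap: 85.7
gripper_force: 0.0
```

Request:
drive_tool(
  rows=[
    [[0.781, 0.074, 0.124], [0, 0, -0.011], -1],
    [[0.775, 0.127, 0.125], [0, 0, -0.01], -1],
    [[0.764, 0.179, 0.124], [0, 0, -0.009], -1],
    [[0, 0, 0], [0, 0, 0], -1],
    [[0, 0, 0], [0, 0, 0], -1],
  ],
)

```text
t: 2.18
tool_pos: [517.4, 122.7, 180.1]
ee_rot: [-179.9, 0.0, 90.3]
contact_force: [0.1, -0.3, 0.3]
finger_gap: 85.4
gripper_force: 0.0
```

```bash
python3 - <<'E'
from h import *
s=robot.read_state(); cv2.imwrite("pics/w1.png",robot.read_camera("wrist")[:,:,::-1]); print(s["t"],s["tool_pos"],s["ee_rot"],s["joint_pos"])
np.save("w1.npy",np.r_[s["tool_pos"],s["ee_rot"]])
plan([((500,350,180),(180,0,90))])
E
```

```text
2.1833 [517.40627674 122.72754185 180.107512  ] [-1.79921433e+02  1.02935715e-02  9.02560597e+01] [ 5.90090102e+00  1.81419331e+01  9.84481282e+01 -2.81128127e-03
  6.34891371e+01  5.64610501e+00]
[[[0.816,-0.059,0.001],[-0.0,0.0,0.0001],-1],[[0.816,-0.06,0.001],[-0.0,0.0,0.0001],-1],[[0.816,-0.06,0.001],[-0.0,0.0,0.0001],-1],[[0.815,-0.061,0.001],[-0.0001,0.0,0.0],-1],[[0.816,-0.061,0.001],[-0.0,0.0,0.0001],-1]]
[[[0.815,-0.061,0.001],[-0.0001,0.0,0.0],-1],[[0.816,-0.061,0.0],[-0.0,0.0001,0.0001],-1]]
7 end [500. 350. 180.] [-1.800e+02 -1.000e-02  8.998e+01]
```

View pics/w1.png

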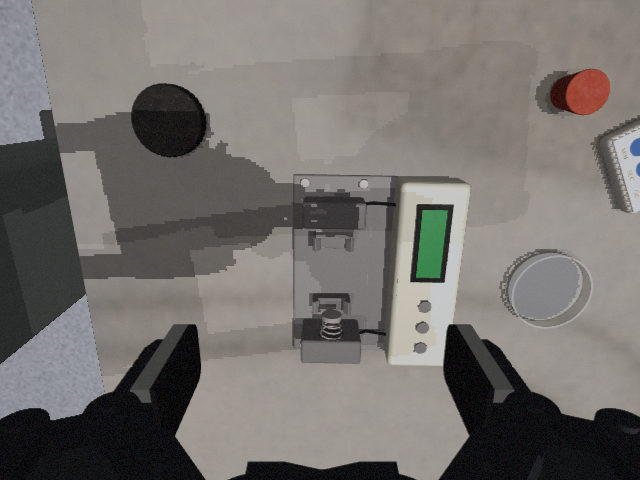

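The bay is at about (333,270): spring disc near (331,317), contact block near (333,212), case on the right. Moving on to view the tray.

Request:
drive_tool(
  rows=[
    [[0.816, -0.06, 0], [0, 0, 0], -1],
    [[0.816, -0.06, 0], [0, 0, 0], -1],
    [[0.816, -0.06, 0], [0, 0, 0], -1],
    [[0.816, -0.06, 0], [0, 0, 0], -1],
    [[0.816, -0.06, 0], [0, 0, 0], -1],
  ],
)

```text
t: 2.65
tool_pos: [505.3, 284.3, 181.0]
ee_rot: [-180.0, 0.0, 89.9]
contact_force: [1.7, -0.2, 1.0]
finger_gap: 85.7
gripper_force: 0.0
```

Request:
drive_tool(
  rows=[
    [[0.816, -0.06, 0], [0, 0, 0], -1],
    [[0.816, -0.06, 0], [0, 0, 0], -1],
    [[0, 0, 0], [0, 0, 0.0007], -1],
    [[0, 0, 0], [0, 0, 0], -1],
  ],
)

```text
t: 2.98
tool_pos: [500.5, 349.9, 180.8]
ee_rot: [180.0, 0.0, 89.9]
contact_force: [-0.8, -0.8, 0.6]
finger_gap: 85.6
gripper_force: 0.0
```

```bash
python3 - <<'E'
from h import *
s=robot.read_state(); im=robot.read_camera("wrist")[:,:,::-1]; cv2.imwrite("pics/w2.png",im); print(s["t"],s["tool_pos"],s["ee_rot"])
np.save("w2.npy",np.r_[s["tool_pos"],s["ee_rot"]])
a=cv2.imread("pics/w1.png")[165:375,285:475]  # 210x190
c=cam("wrist",s); u,v=w2pix(c,np.array([505,317,20])).astype(int); print(u,v)
x0,y0=u-95,v-105
b=im[y0:y0+210,x0:x0+190]; print(x0,y0)
cv2.imwrite("pics/z2.png",cv2.convertScaleAbs(cv2.resize(np.hstack([a,b]),None,fx=2.1,fy=2.1,interpolation=cv2.INTER_CUBIC),alpha=1.6))
E
```

```text
2.9833 [500.51353151 349.86464228 180.84598543] [1.79996831e+02 2.06797355e-02 8.98863554e+01]
326 258
231 153
```

View pics/z2.png

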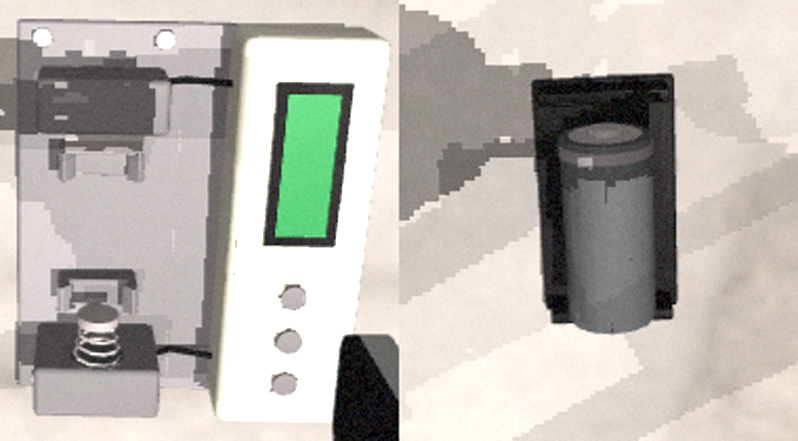

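```bash
python3 - <<'E'
from h import *
a=np.load("w1.npy");b=np.load("w2.npy")
c1=cam("wrist",dict(tool_pos=a[:3],ee_rot=a[3:]));c2=cam("wrist",dict(tool_pos=b[:3],ee_rot=b[3:]))
L=lambda n,X,Y,z:print(n,pix2w(c1,285+X/2.1,165+Y/2.1,z)[:2].round(1))
T=lambda n,X,Y,z:print(n,pix2w(c2,231+(X-399)/2.1,153+Y/2.1,z)[:2].round(1))
L("baseTL",20,20,4);L("baseBL",16,385,4);L("blkF L",35,370,40);L("blkF R",158,370,40);L("blkB L",35,415,40);L("blkB R",158,415,40)
L("disc",98,315,30);L("disctop",98,308,38);L("sadS L",52,275,21);L("sadS R",137,275,21);L("sadC L",60,145,21);L("sadC R",143,145,21)
L("caseTL",247,38,28);L("caseTR",389,42,28);L("caseBL",216,418,28);L("caseBR",355,420,28)
T("TL",532,85,4);T("TR",673,85,4);T("nub",603,133,30);T("capL",558,150,30);T("capR",655,150,30);T("flatTop",612,332,46);T("flatL",570,315,30);T("flatR",653,315,30);T("BL",550,322,4);T("BR",671,320,4)
print(w2pix(c1,np.array([517,75,0])))
E
```

```text
baseTL [497.7 150.8]
baseBL [493.8   1.7]
blkF L [503.5  30.7]
blkF R [547.8  31. ]
blkB L [503.3  11.9]
blkB R [548.4  12.1]
disc [526.2  47.6]
disctop [525.9  54.6]
sadS L [509.2  59.3]
sadS R [540.6  59.4]
sadC L [512.2 109.6]
sadC R [541.4 109.8]
caseTL [574.3 149.2]
caseTR [621.4 148.1]
caseBL [571.9   2.8]
caseBR [625.1   2.2]
TL [480.7 363.6]
TR [531.7 363.5]
nub [506.1 352.5]
capL [490.8 346.6]
capR [523.8 346.5]
flatTop [509.2 285.9]
flatL [494.3 284.5]
flatR [524.4 284.4]
BL [485.7 268.5]
BR [533.5 269.3]
[320.04776628 267.15088568]
```

Bay centre is about (526, 75.7), heading about 88.5°. The cell is at about (507.5, 318), heading about 92°, with the nub at +y. Descending to grasp.

```bash
python3 - <<'E'
from h import *
plan([((507.5,318,50),(180,0,92)),((507.5,318,11),(180,0,92))],smm=33)
E
```

```text
[[[-0.153,0.036,0.654],[-0.0,0.0,-0.0012],-1],[[-0.153,0.035,0.654],[-0.0,0.0,-0.0012],-1],[[-0.154,0.034,0.654],[-0.0,0.0001,-0.0012],-1],[[-0.154,0.032,0.654],[-0.0,0.0,-0.0012],-1],[[-0.155,0.031,0.653],[-0.0001,0.0001,-0.0012],-1]]
[[[-0.0,-0.0,0.488],[0.0,-0.0,-0.0],-1],[[-0.0,-0.0,0.487],[0.0,-0.0,-0.0],-1]]
7 end [507.5 318.   11. ] [ 1.7999e+02 -2.0000e-02  9.2000e+01]
```

Request:
drive_tool(
  rows=[
    [[-0.154, 0.034, 0.654], [0, 0, -0.0012], -1],
    [[-0.154, 0.034, 0.654], [0, 0, -0.0012], -1],
    [[-0.154, 0.034, 0.654], [0, 0, -0.0012], -1],
    [[-0.154, 0.034, 0.654], [0, 0, -0.0012], -1],
    [[-0.154, 0.034, 0.654], [0, 0, -0.0012], -1],
  ],
)

```text
t: 3.45
tool_pos: [508.0, 316.5, 49.3]
ee_rot: [180.0, 0.0, 91.9]
contact_force: [0.7, -0.4, 0.4]
finger_gap: 85.5
gripper_force: 0.0
```

Request:
drive_tool(
  rows=[
    [[0, 0, 0.3], [0, 0, 0], -1],
    [[0, 0, 0.3], [0, 0, 0], -1],
    [[0, 0, 0.3], [0, 0, 0], -0.3],
    [[0, 0, 0.075], [0, 0, 0], -0.1],
    [[0, 0, 0], [0, 0, 0], 0],
  ],
)

```text
t: 3.87
tool_pos: [507.6, 319.2, 10.7]
ee_rot: [-180.0, 0.0, 92.0]
contact_force: [-0.6, 0.6, 0.7]
finger_gap: 51.3
gripper_force: 0.0
```

Request:
drive_tool(
  rows=[
    [[0, 0, 0], [0, 0, 0], 0],
    [[0, 0, 0], [0, 0, 0], 0],
    [[0, 0, 0], [0, 0, 0], 0],
  ],
)

```text
t: 4.12
tool_pos: [508.4, 319.8, 12.1]
ee_rot: [179.9, -0.0, 92.0]
contact_force: [0.8, 0.3, -0.7]
finger_gap: 42.4
gripper_force: 0.0
```

```bash
python3 - <<'E'
from h import *
s=robot.read_state(); im=robot.read_camera("wrist")[:,:,::-1]; 
print({k:np.round(s[k],2) for k in s if k[0] in "tcefg"})
np.save("w3.npy",np.r_[s["tool_pos"],s["ee_rot"]])
cv2.imwrite("pics/w3.png",cv2.convertScaleAbs(im,alpha=2))
E
```

```text
{'t': np.float64(4.12), 'tool_pos': array([508.35, 319.83,  12.05]), 'ee_rot': array([ 1.799e+02, -5.000e-02,  9.204e+01]), 'contact_force': array([ 0.77,  0.34, -0.73]), 'gripper_force': np.float64(0.0), 'finger_gap': np.float64(42.43)}
```

View pics/w3.png

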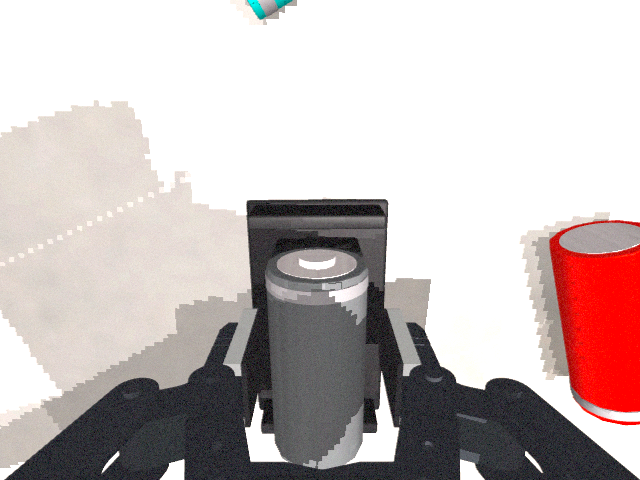

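The cell sits between the pads, centred to about 1 mm, with its nub tip at (318,262). Closing and lifting.

Request:
drive_tool(
  rows=[
    [[0, 0, 0], [0, 0, 0], 1],
    [[0, 0, 0], [0, 0, 0], 1],
    [[0, 0, 0], [0, 0, 0], 1],
    [[0, 0, 0], [0, 0, 0], 1],
    [[0, 0, 0], [0, 0, 0], 1],
  ],
)

```text
t: 4.58
tool_pos: [507.0, 319.5, 11.9]
ee_rot: [-180.0, -0.0, 92.0]
contact_force: [-3.4, 0.2, 7.2]
finger_gap: 29.8
gripper_force: 58.6
```

Request:
drive_tool(
  rows=[
    [[0, 0, -0.25], [0, 0, 0], 1],
    [[0, 0, -0.6], [0, 0, 0], 1],
    [[0, 0, -0.85], [0, 0, 0], 1],
    [[0, 0, -0.85], [0, 0, 0], 1],
    [[0, 0, 0], [0, 0, 0], 1],
  ],
)

```text
t: 5.0
tool_pos: [512.0, 321.3, 120.2]
ee_rot: [179.4, -0.3, 92.0]
contact_force: [0.8, 1.7, -1.5]
finger_gap: 30.4
gripper_force: 59.6
```

```bash
python3 - <<'E'
from h import *
b=np.load("w3.npy");c=cam("wrist",dict(tool_pos=b[:3],ee_rot=b[3:])); print("nub before",pix2w(c,318,262,30))
s=robot.read_state(); im=robot.read_camera("wrist")[:,:,::-1]
print({k:np.round(s[k],2) for k in s if k[0] in "tcefg"})
cv2.imwrite("pics/w4.png",cv2.convertScaleAbs(im[200:480,160:480],alpha=2))
E
```

```text
nub before [507.01487876 352.52426585  30.        ]
{'t': np.float64(5.0), 'tool_pos': array([511.95, 321.32, 120.15]), 'ee_rot': array([179.39,  -0.26,  92.03]), 'contact_force': array([ 0.76,  1.71, -1.51]), 'gripper_force': np.float64(59.56), 'finger_gap': np.float64(30.4)}
```

View pics/w4.png

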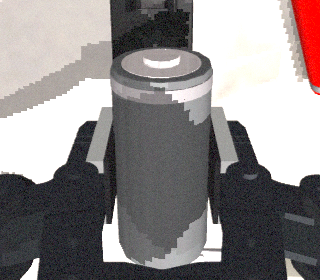

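The cell is held straight with its nub tip at full-frame (321,262), so it didn't slip in the lift. Now planning the tilted transit to just above the spring, nub raised 25°.

```bash
cat >> h.py <<'E'
O=np.array([526,75.7,0]); PSI=88.5; FLAT=np.array([-37,0,-18.1])
def pose(xf,zf,th):
    B=R.from_euler("z",PSI,degrees=True); r=B*R.from_euler("y",-th,degrees=True)*R.from_euler("x",180,degrees=True)
    return O+B.apply([xf,0,zf])-r.apply(FLAT), r.as_euler("xyz",degrees=True)
def where():
    "flat end in logger frame, tilt"
    s=robot.read_state(); r=R.from_euler("xyz",s["ee_rot"],degrees=True); B=R.from_euler("z",PSI,degrees=True)
    f=B.inv().apply(s["tool_pos"]+r.apply(FLAT)-O); a=B.inv().apply(r.apply([1,0,0]))
    print("t",s["t"],"flat",f.round(1),"tilt",np.degrees(np.arcsin(a[2])).round(1),"F(logger)",B.inv().apply(s["contact_force"]).round(1),"gap",s["finger_gap"].round(1),s["gripper_force"].round(0))
E
python3 - <<'E'
from h import *
where(); print(pose(-10,75,25),pose(-19,39,25))
plan([pose(-5,85,25),pose(-12,42.5,25)],g=1,smm=33)
E
```

```text
Traceback (most recent call last):
  File "h.py", line 37, in where
    print("t",s["t"],"flat",f.round(1),"tilt",np.degrees(np.arcsin(a[2])).round(1),"F(logger)",B.inv().apply(s["contact_force"]).round(1),"gap",s["finger_gap"].round(1),s["gripper_force"].round(0))
                                                                                                                                                ^^^^^^^^^^^^^^^^^^^^^
AttributeError: 'float' object has no attribute 'round'
```

```bash
sed -i 's/s\["finger_gap"\].round(1),s\["gripper_force"\].round(0)/round(s["finger_gap"],1)/' h.py
python3 - <<'E'
from h import *
where(); print(pose(-5,85,25),pose(-12,42.5,25))
plan([pose(-5,85,25),pose(-12,42.5,25)],g=1,smm=33)
E
```

```text
t 5.05 flat [207.5  19.5 135.5] tilt 0.2 F(logger) [-0.7 -0.2 -1.8] gap 30.1
(array([526.94715473, 111.87037972,  84.23270474]), array([180. , -25. ,  88.5])) (array([526.76391609, 104.87277845,  41.73270474]), array([180. , -25. ,  88.5]))
[[[-0.748,0.03,0.117],[-0.0001,0.0098,0.0014],1],[[-0.753,0.037,0.07],[-0.0001,0.0098,0.0014],1],[[-0.756,0.044,0.024],[-0.0001,0.0098,0.0014],1],[[-0.756,0.05,-0.022],[-0.0001,0.0099,0.0014],1],[[-0.752,0.057,-0.069],[-0.0002,0.0098,0.0014],1]]
[[[-0.746,0.063,-0.116],[-0.0001,0.0099,0.0014],1],[[-0.737,0.07,-0.162],[-0.0002,0.0098,0.0015],1],[[-0.304,0.0,0.445],[0.0,0.0,-0.0],1],[[-0.303,0.0,0.445],[0.0,0.0,-0.0],1]]
9 end [526.8 104.9  41.7] [-180.    -24.99   88.5 ]
```

Request:
drive_tool(
  rows=[
    [[-0.748, 0.03, 0.117], [0, 0.0098, 0.0014], 1],
    [[-0.753, 0.037, 0.07], [0, 0.0098, 0.0014], 1],
    [[-0.756, 0.044, 0.024], [0, 0.0098, 0.0014], 1],
    [[-0.756, 0.05, -0.022], [0, 0.0098, 0.0014], 1],
    [[-0.752, 0.057, -0.069], [0, 0.0098, 0.0014], 1],
  ],
)

```text
t: 5.47
tool_pos: [518.4, 168.9, 89.3]
ee_rot: [-179.6, -17.8, 89.4]
contact_force: [0.9, 0.1, -1.5]
finger_gap: 30.4
gripper_force: 59.5
```

Request:
drive_tool(
  rows=[
    [[-0.746, 0.063, -0.116], [0, 0.0098, 0.0014], 1],
    [[-0.737, 0.07, -0.162], [0, 0.0098, 0.0014], 1],
    [[0, 0, 0], [0, 0, 0], 1],
    [[0, 0, 0], [0, 0, 0], 1],
    [[0, 0, 0], [0, 0, 0], 1],
  ],
)

```text
t: 5.88
tool_pos: [522.9, 110.0, 79.8]
ee_rot: [-179.0, -24.7, 88.1]
contact_force: [-0.4, 0.3, -1.7]
finger_gap: 30.2
gripper_force: 59.5
```

```bash
python3 - <<'E'
from h import *
where(); s=robot.read_state(); im=robot.read_camera("wrist")[:,:,::-1]; print(s["tool_pos"],s["ee_rot"])
np.save("w5.npy",np.r_[s["tool_pos"],s["ee_rot"]])
sc=robot.read_camera("scene")[:,:,::-1]
a=cv2.convertScaleAbs(im,alpha=1.8)[80:480,120:520]; b=cv2.resize(sc[160:310,310:460],(400,400),interpolation=cv2.INTER_CUBIC)
cv2.imwrite("pics/w5.png",np.hstack([a,b])); where()
plan([pose(-5,85,25),pose(-12,42.5,25)],g=1,smm=33)
E
```

```text
t 5.8833 flat [-7.   4.  80.8] tilt 24.7 F(logger) [ 0.3  0.4 -1.7] gap 30.2
[522.87568111 109.95239577  79.80845775] [-179.04922839  -24.67993592   88.12040326]
t 5.9833 flat [-5.3  4.  81.3] tilt 24.7 F(logger) [-0.   0.3 -2. ] gap 30.6
[[[0.048,0.103,-0.087],[-0.0023,0.0009,-0.0004],1],[[-0.304,-0.0,0.444],[0.0,-0.0,0.0],1],[[-0.304,-0.0,0.445],[0.0,-0.0,0.0],1]]
3 end [526.8 104.9  41.7] [179.98 -25.    88.51]
```

View pics/w5.png

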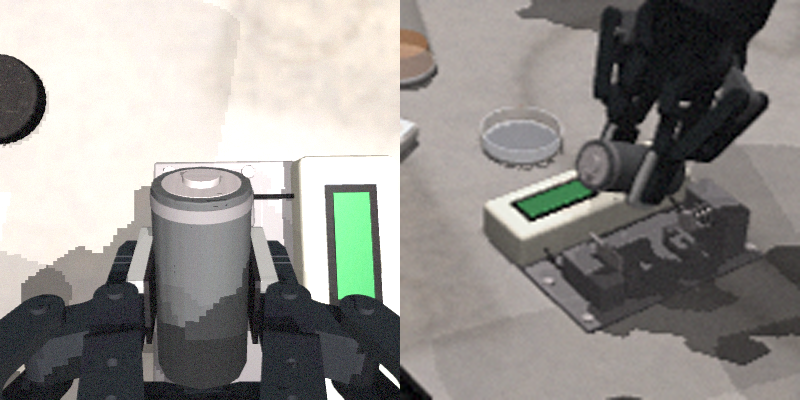

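The cell is held tilted, nub up, nub tip at (322,260). The base corner appears at (275,243) and the case corner at (419,237). I'll cross-check the logger position from these, then average a few state readings.

```bash
python3 - <<'E'
from h import *
b=np.load("w5.npy");c=cam("wrist",dict(tool_pos=b[:3],ee_rot=b[3:])); print(pix2w(c,275,243,4),pix2w(c,419,237,28))
E
```

```text
[497.36271357 150.48551777   4.        ] [573.3853975  148.83982134  28.        ]
```

Request:
drive_tool(
  rows=[
    [[0, 0.05, -0.05], [-0.001, 0.0005, 0], 1],
    [[0, 0, 0], [-0.001, 0, 0], 1],
    [[0, 0, 0], [0, 0, 0], 1],
  ],
)

```text
t: 6.23
tool_pos: [525.3, 110.7, 82.5]
ee_rot: [-180.0, -24.9, 88.4]
contact_force: [-1.2, 0.4, -0.6]
finger_gap: 30.0
gripper_force: 59.5
```

```bash
python3 - <<'E'
from h import *
where(); plan([pose(-5,85,25),pose(-12,45,25)],g=1,smm=20)
E
```

```text
t 6.2333 flat [-6.3  1.7 83.4] tilt 24.9 F(logger) [ 0.3  1.2 -0.6] gap 30.0
[[[0.047,0.041,-0.026],[-0.0,0.0004,-0.0002],1],[[-0.194,0.0,0.278],[-0.0,0.0,-0.0],1],[[-0.194,0.0,0.277],[-0.0,0.0,-0.0],1],[[-0.194,0.001,0.278],[-0.0,0.0,-0.0],1]]
4 end [526.8 104.9  44.2] [-179.99  -25.     88.48]
```

Logger position confirmed to within about 0.5 mm. Descending to the pre-contact pose.

Request:
drive_tool(
  rows=[
    [[0.02, 0.04, 0], [0, 0.0003, 0], 1],
    [[-0.194, 0, 0.278], [0, 0, 0], 1],
    [[-0.194, 0, 0.278], [0, 0, 0], 1],
    [[-0.194, 0, 0.278], [0, 0, 0], 1],
    [[0, 0, 0], [0, 0, 0], 1],
  ],
)

```text
t: 6.65
tool_pos: [524.9, 102.7, 39.2]
ee_rot: [-179.6, -25.0, 88.1]
contact_force: [-1.0, 0.7, -1.2]
finger_gap: 30.2
gripper_force: 59.5
```

Request:
drive_tool(
  rows=[
    [[0, 0, 0], [0, 0, 0], 1],
    [[0, 0, 0], [0, 0, 0], 1],
  ],
)

```text
t: 6.82
tool_pos: [526.6, 103.0, 41.9]
ee_rot: [-179.8, -25.0, 88.2]
contact_force: [0.2, -0.2, -0.0]
finger_gap: 30.5
gripper_force: 59.5
```

```bash
python3 - <<'E'
from h import *
where(); plan([pose(-26,37,25)],g=1,smm=4)
E
```

```text
t 6.8167 flat [-13.9   0.3  42.7] tilt 25.0 F(logger) [-0.2 -0.2 -0. ] gap 30.5
[[[-0.084,0.001,0.0],[-0.0,0.0,-0.0002],1],[[-0.083,0.001,0.0],[-0.0001,0.0,-0.0002],1],[[-0.084,0.001,0.001],[-0.0,0.0,-0.0002],1],[[-0.083,0.002,0.0],[-0.0001,0.0,-0.0002],1]]
4 end [526.4  90.9  36.2] [179.99 -25.    88.5 ]
```

Request:
drive_tool(
  rows=[
    [[-0.08, 0, 0], [0, 0, 0], 1],
    [[-0.08, 0, 0], [0, 0, 0], 1],
    [[-0.08, 0, 0], [0, 0, 0], 1],
    [[0, 0, 0], [0, 0, 0], 1],
    [[0, 0, 0], [0, 0, 0], 1],
  ],
)

```text
t: 7.23
tool_pos: [526.8, 94.0, 38.5]
ee_rot: [-179.9, -25.0, 88.2]
contact_force: [0.5, 0.3, -1.2]
finger_gap: 30.8
gripper_force: 59.5
```

Request:
drive_tool(
  rows=[
    [[-0.08, 0, 0], [0, 0, 0], 1],
    [[-0.08, 0, 0], [0, 0, 0], 1],
    [[0, 0, 0], [0, 0, 0], 1],
    [[0, 0, 0], [0, 0, 0], 1],
  ],
)

```text
t: 7.57
tool_pos: [526.5, 88.4, 35.6]
ee_rot: [-179.9, -25.0, 88.2]
contact_force: [-0.1, -0.3, -1.4]
finger_gap: 30.4
gripper_force: 59.5
```

```bash
python3 - <<'E'
from h import *
where()
E
```

```text
t 7.5667 flat [-28.5   0.   36.4] tilt 25.0 F(logger) [-0.3  0.  -1.4] gap 30.4
```

Request:
drive_tool(
  rows=[
    [[-0.08, 0, 0], [0, 0, 0], 1],
    [[0, 0, 0], [0, 0, 0], 1],
    [[0, 0, 0], [0, 0, 0], 1],
  ],
)

```text
t: 7.82
tool_pos: [526.3, 85.8, 34.4]
ee_rot: [-179.9, -25.0, 88.2]
contact_force: [0.1, 0.8, 0.1]
finger_gap: 30.6
gripper_force: 59.5
```

Request:
drive_tool(
  rows=[
    [[-0.08, 0, 0], [0, 0, 0], 1],
    [[0, 0, 0], [0, 0, 0], 1],
    [[0, 0, 0], [0, 0, 0], 1],
  ],
)

```text
t: 8.07
tool_pos: [526.2, 83.0, 33.2]
ee_rot: [-179.9, -25.0, 88.2]
contact_force: [0.4, 2.8, 0.9]
finger_gap: 30.4
gripper_force: 59.6
```

```bash
python3 - <<'E'
from h import *
where()
im=robot.read_camera("wrist")[:,:,::-1];sc=robot.read_camera("scene")[:,:,::-1];tp=robot.read_camera("top")[:,:,::-1]
a=cv2.convertScaleAbs(im,alpha=1.5)[200:480,180:460]; a=cv2.resize(a,(400,400)); b=cv2.resize(sc[190:290,350:450],(400,400),interpolation=cv2.INTER_CUBIC)
cv2.imwrite("pics/w6.png",np.hstack([a,cv2.convertScaleAbs(b,alpha=1.5)]))
E
```

```text
t 8.0667 flat [-33.9   0.1  33.9] tilt 25.0 F(logger) [ 2.8 -0.4  0.9] gap 30.4
```

View pics/w6.png

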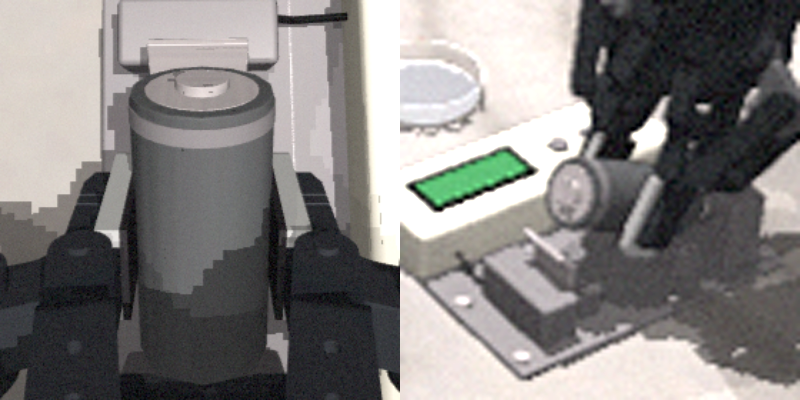

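The spring contact is being pressed, at about 3 N. In the wrist view the lip, centred near (197,55), lines up laterally with the cell, and the nub is still raised above it. First touch shows the flat end sits about 3.5 mm further +x than modelled, so I'm applying that correction and pushing on.

Request:
drive_tool(
  rows=[
    [[-0.07, 0, 0], [0, 0, 0], 1],
    [[0, 0, 0], [0, 0, 0], 1],
    [[0, 0, 0], [0, 0, 0], 1],
  ],
)

```text
t: 8.47
tool_pos: [526.2, 80.4, 32.0]
ee_rot: [-179.9, -25.0, 88.2]
contact_force: [0.1, 5.1, 3.1]
finger_gap: 30.0
gripper_force: 59.7
```

Request:
drive_tool(
  rows=[
    [[-0.06, 0, 0], [0, 0, 0], 1],
    [[0, 0, 0], [0, 0, 0], 1],
    [[0, 0, 0], [0, 0, 0], 1],
  ],
)

```text
t: 8.72
tool_pos: [526.1, 78.5, 31.2]
ee_rot: [-179.9, -25.0, 88.2]
contact_force: [0.3, 6.2, 5.3]
finger_gap: 30.6
gripper_force: 59.8
```

```bash
sed -i 's/\[-37,0,-18.1\]/[-33.5,0,-18.1]/' h.py; python3 - <<'E'
from h import *
where(); print("to -37,31.5,18"); plan([pose(-36.5,32,18)],g=1,smm=3,sdeg=2.4)
E
```

```text
t 8.7167 flat [-35.2   0.1  33.4] tilt 25.0 F(logger) [ 6.2 -0.2  5.3] gap 30.6
to -37,31.5,18
[[[-0.035,-0.0,0.039],[-0.0,-0.0065,-0.0002],1],[[-0.034,-0.001,0.04],[-0.0,-0.0065,-0.0002],1],[[-0.032,-0.0,0.042],[-0.0,-0.0066,-0.0003],1]]
3 end [526.   76.6  25.1] [-179.99  -17.98   88.51]
```

```bash
python3 - <<'E'
from h import *
plan([pose(-36.3,34,18)],g=1,smm=3,sdeg=2.4)
E
```

```text
[[[-0.027,-0.0,0.025],[-0.0,-0.0065,-0.0002],1],[[-0.025,-0.001,0.025],[-0.0,-0.0065,-0.0002],1],[[-0.025,-0.001,0.027],[-0.0,-0.0066,-0.0003],1]]
3 end [526.   76.8  27.1] [-179.99  -17.98   88.51]
```

Request:
drive_tool(
  rows=[
    [[-0.027, 0, 0.025], [0, -0.0065, 0], 1],
    [[-0.025, 0, 0.025], [0, -0.0065, 0], 1],
    [[-0.025, 0, 0.027], [0, -0.0065, 0], 1],
    [[0, 0, 0], [0, 0, 0], 1],
    [[0, 0, 0], [0, 0, 0], 1],
  ],
)

```text
t: 9.13
tool_pos: [525.8, 77.4, 26.8]
ee_rot: [-179.9, -18.0, 88.3]
contact_force: [1.0, 5.6, 1.2]
finger_gap: 30.2
gripper_force: 59.7
```

```bash
python3 - <<'E'
from h import *
where(); plan([pose(-36.8,33,11)],g=1,smm=3,sdeg=2.4)
E
```

```text
t 9.1333 flat [-35.8   0.3  33.7] tilt 18.0 F(logger) [ 5.7 -0.8  1.2] gap 30.2
[[[-0.03,0.002,0.036],[-0.0001,-0.0065,-0.0001],1],[[-0.029,0.002,0.037],[-0.0,-0.0064,-0.0002],1],[[-0.028,0.002,0.038],[-0.0001,-0.0065,-0.0001],1]]
3 end [526.   75.2  21.6] [180.   -10.98  88.49]
```

Request:
drive_tool(
  rows=[
    [[-0.06, 0, -0.019], [0, 0, 0], 1],
    [[0, 0, 0], [0, 0, 0], 1],
    [[0, 0, 0], [0, 0, 0], 1],
    [[0, 0, 0], [0, 0, 0], 1],
  ],
)

```text
t: 9.47
tool_pos: [525.8, 74.6, 26.8]
ee_rot: [-179.9, -18.0, 88.2]
contact_force: [1.4, 8.5, 1.8]
finger_gap: 30.6
gripper_force: 59.7
```

```bash
python3 - <<'E'
from h import *
where()
plan([pose(-38.8,33,11)],g=1,smm=3,sdeg=2.4)
im=robot.read_camera("wrist")[:,:,::-1]; a=cv2.resize(cv2.convertScaleAbs(im,alpha=1.6)[160:360,200:440],(720,600),interpolation=cv2.INTER_CUBIC)
cv2.imwrite("pics/w7.png",a)
E
```

```text
t 9.4667 flat [-38.5   0.3  33.6] tilt 18.0 F(logger) [ 8.5 -1.1  1.8] gap 30.6
[[[-0.024,0.001,0.037],[-0.0001,-0.0065,-0.0002],1],[[-0.023,0.001,0.038],[-0.0,-0.0065,-0.0002],1],[[-0.021,0.002,0.04],[-0.0001,-0.0065,-0.0003],1]]
3 end [526.   73.2  21.6] [180.   -11.    88.51]
```

View pics/w7.png

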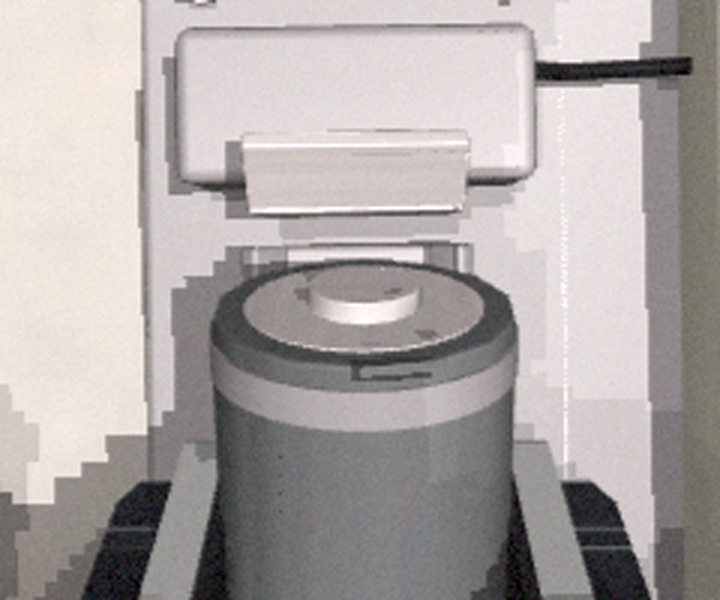

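The cell is at the spring's full press (8.5 N). The nub and rim sit clear of the contact lip, with a visible gap (lip bottom edge at row 210, cell rim at row 262 in the crop). Lowering the nub end.

```bash
python3 - <<'E'
from h import *
p=pose(-38.0,33.2,11)
plan([p],g=1,smm=3,sdeg=2.4); plan([pose(-38,31.5,4)],*p,g=1,smm=3,sdeg=2.4)
E
```

```text
[[[-0.017,0.001,0.038],[-0.0001,-0.0065,-0.0002],1],[[-0.016,0.002,0.038],[-0.0,-0.0065,-0.0002],1],[[-0.014,0.001,0.039],[-0.0001,-0.0065,-0.0003],1]]
3 end [525.9  74.   21.8] [180.   -11.    88.51]
[[[-0.023,0.0,0.047],[-0.0,-0.0065,0.0],1],[[-0.021,0.0,0.048],[0.0,-0.0065,-0.0],1],[[-0.02,0.0,0.048],[-0.0,-0.0064,0.0],1]]
3 end [525.9  72.4  15.8] [180.    -4.02  88.5 ]
```

Request:
drive_tool(
  rows=[
    [[-0.017, 0, 0.038], [0, -0.0065, 0], 1],
    [[-0.016, 0, 0.038], [0, -0.0065, 0], 1],
    [[-0.014, 0, 0.039], [0, -0.0065, 0], 1],
    [[0, 0, 0], [0, 0, 0], 1],
    [[0, 0, 0], [0, 0, 0], 1],
  ],
)

```text
t: 9.93
tool_pos: [525.8, 74.5, 21.9]
ee_rot: [-179.9, -11.0, 88.3]
contact_force: [-0.3, 7.8, 2.8]
finger_gap: 30.4
gripper_force: 60.0
```

```bash
python3 - <<'E'
from h import *
where(); plan([pose(-38,32,4)],g=1,smm=3,sdeg=2.4)
E
```

```text
t 9.9333 flat [-37.5   0.2  33.3] tilt 11.0 F(logger) [7.8 0.5 2.8] gap 30.4
[[[-0.026,0.001,0.043],[-0.0001,-0.0064,-0.0001],1],[[-0.025,0.002,0.043],[-0.0001,-0.0065,-0.0002],1],[[-0.023,0.001,0.045],[-0.0,-0.0064,-0.0001],1]]
3 end [525.9  72.4  16.3] [-180.     -4.01   88.49]
```

Request:
drive_tool(
  rows=[
    [[-0.02, 0, 0.043], [0, -0.0065, 0], 1],
    [[-0.02, 0, 0.043], [0, -0.0065, 0], 1],
    [[-0.02, 0, 0.043], [0, -0.0065, 0], 1],
    [[0, 0, 0], [0, 0, 0], 1],
    [[0, 0, 0], [0, 0, 0], 1],
  ],
)

```text
t: 10.35
tool_pos: [526.2, 72.8, 16.4]
ee_rot: [-180.0, -3.9, 88.4]
contact_force: [-1.1, 7.5, 2.2]
finger_gap: 30.1
gripper_force: 60.1
```

```bash
python3 - <<'E'
from h import *
where(); plan([pose(-37.5,31,0)],g=1,smm=3,sdeg=2.4)
E
```

```text
t 10.35 flat [-37.5  -0.2  32.2] tilt 3.9 F(logger) [7.5 1.3 2.2] gap 30.1
[[[-0.017,-0.003,0.043],[-0.0001,-0.0055,-0.0002],1],[[-0.016,-0.004,0.043],[-0.0,-0.0054,-0.0002],1]]
2 end [525.9  71.7  12.9] [-1.80e+02 -1.00e-02  8.85e+01]
```

Request:
drive_tool(
  rows=[
    [[-0.015, 0, 0.043], [0, -0.0055, 0], 1],
    [[-0.015, 0, 0.043], [0, -0.0054, 0], 1],
    [[0, 0, 0], [0, 0, 0], 1],
    [[0, 0, 0], [0, 0, 0], 1],
  ],
)

```text
t: 10.68
tool_pos: [526.1, 71.4, 12.9]
ee_rot: [-180.0, 0.0, 88.4]
contact_force: [-1.1, 6.1, 4.4]
finger_gap: 30.7
gripper_force: 60.4
```

```bash
python3 - <<'E'
from h import *
where()
im=robot.read_camera("wrist")[:,:,::-1];sc=robot.read_camera("scene")[:,:,::-1]
a=cv2.resize(cv2.convertScaleAbs(im,alpha=1.6)[180:380,220:420],(400,400),interpolation=cv2.INTER_CUBIC); b=cv2.resize(sc[190:290,350:450],(400,400),interpolation=cv2.INTER_CUBIC)
cv2.imwrite("pics/w8.png",np.hstack([a,cv2.convertScaleAbs(b,alpha=1.6)]))
E
```

```text
t 10.6833 flat [-37.7  -0.2  31. ] tilt -0.0 F(logger) [6.1 1.3 4.4] gap 30.7
```

View pics/w8.png

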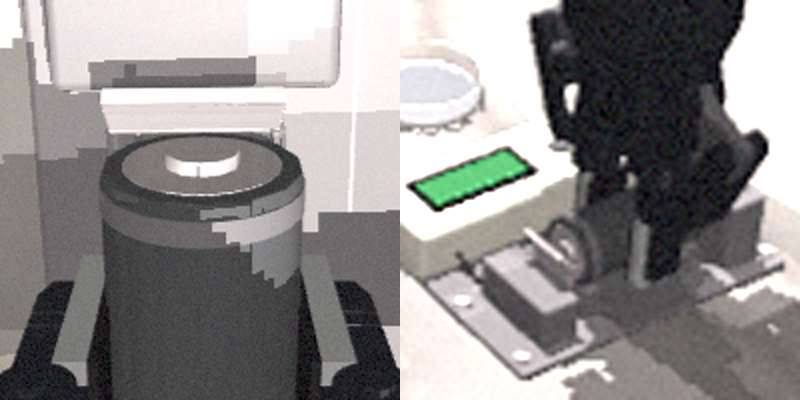

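The nub end is down behind the contact plate and the cell is level. Settling the last millimetre, then easing +x until the contact takes the load.

Request:
drive_tool(
  rows=[
    [[0, 0, 0.025], [0, 0, 0], 1],
    [[0, 0, 0], [0, 0, 0], 1],
    [[0, 0, 0], [0, 0, 0], 1],
  ],
)

```text
t: 11.03
tool_pos: [526.1, 71.4, 12.7]
ee_rot: [-180.0, -0.0, 88.3]
contact_force: [-3.8, 7.5, 12.3]
finger_gap: 30.4
gripper_force: 61.3
```

Request:
drive_tool(
  rows=[
    [[0.04, 0, 0], [0, 0, 0], 1],
    [[0, 0, 0], [0, 0, 0], 1],
    [[0, 0, 0], [0, 0, 0], 1],
  ],
)

```text
t: 11.28
tool_pos: [525.8, 72.3, 12.4]
ee_rot: [-179.9, 0.0, 88.3]
contact_force: [-3.5, 4.6, 10.4]
finger_gap: 30.2
gripper_force: 61.0
```

```bash
python3 - <<'E'
from h import *
where()
E
```

```text
t 11.2833 flat [-36.9   0.2  30.5] tilt -0.0 F(logger) [ 4.5  3.7 10.4] gap 30.2
```

Request:
drive_tool(
  rows=[
    [[0.03, 0, -0.008], [0, 0, 0], 1],
    [[0, 0, 0], [0, 0, 0], 1],
    [[0, 0, 0], [0, 0, 0], 1],
  ],
)

```text
t: 11.53
tool_pos: [525.8, 73.4, 12.5]
ee_rot: [-179.9, 0.0, 88.3]
contact_force: [-3.7, 3.4, 6.9]
finger_gap: 30.2
gripper_force: 60.6
```

Request:
drive_tool(
  rows=[
    [[0.02, 0, 0], [0, 0, 0], 1],
    [[0, 0, 0], [0, 0, 0], 1],
    [[0, 0, 0], [0, 0, 0], 1],
  ],
)

```text
t: 11.78
tool_pos: [525.7, 74.0, 12.4]
ee_rot: [-179.9, 0.0, 88.3]
contact_force: [-2.9, 2.6, 6.9]
finger_gap: 30.2
gripper_force: 60.6
```

```bash
python3 - <<'E'
from h import *
where()
E
```

```text
t 11.7833 flat [-35.2   0.3  30.5] tilt -0.0 F(logger) [2.6 3.  6.9] gap 30.2
```

Nearly seated. Opening only partly, because the case is close, then retreating straight up.

Request:
drive_tool(
  rows=[
    [[0, 0, 0], [0, 0, 0], 0.2],
    [[0, 0, 0], [0, 0, 0], 0.1],
    [[0, 0, 0], [0, 0, 0], 0],
    [[0, 0, 0], [0, 0, 0], -0.05],
    [[0, 0, 0], [0, 0, 0], -0.05],
  ],
)

```text
t: 12.2
tool_pos: [526.1, 74.0, 12.1]
ee_rot: [-179.9, 0.0, 88.3]
contact_force: [0.2, -1.3, 0.2]
finger_gap: 44.8
gripper_force: 0.0
```

Request:
drive_tool(
  rows=[
    [[0, 0, 0], [0, 0, 0], -0.05],
    [[0, 0, 0], [0, 0, 0], -0.05],
    [[0, 0, 0], [0, 0, 0], -0.05],
  ],
)

```text
t: 12.45
tool_pos: [526.0, 74.2, 12.1]
ee_rot: [-179.9, 0.0, 88.3]
contact_force: [0.2, 0.1, 0.4]
finger_gap: 44.9
gripper_force: 0.0
```

```bash
python3 - <<'E'
from h import *
where()
E
```

```text
t 12.45 flat [-35.    0.   30.3] tilt -0.0 F(logger) [ 0.1 -0.2  0.4] gap 44.9
```

Request:
drive_tool(
  rows=[
    [[0, 0, -0.2], [0, 0, 0], -0.05],
    [[0, 0, -0.4], [0, 0, 0], -0.05],
    [[0, 0, -0.7], [0, 0, 0], -0.05],
    [[0, 0, -0.8], [0, 0, 0], -0.05],
    [[0, 0, -0.8], [0, 0, 0], -0.05],
  ],
)

```text
t: 12.87
tool_pos: [525.5, 74.3, 129.6]
ee_rot: [-179.8, 0.0, 88.3]
contact_force: [1.2, -0.5, 0.6]
finger_gap: 45.0
gripper_force: 0.0
```

Request:
drive_tool(
  rows=[
    [[0.3, 0, -0.7], [0, 0, 0], -0.05],
    [[0.3, 0, 0], [0, 0, 0], -0.05],
    [[0, 0, 0], [0, 0, 0], -0.05],
    [[0, 0, 0], [0, 0, 0], -0.05],
  ],
)

```text
t: 13.2
tool_pos: [526.4, 98.6, 156.2]
ee_rot: [-179.9, 0.0, 88.4]
contact_force: [-0.3, -0.0, -0.3]
finger_gap: 45.0
gripper_force: 0.0
```

```bash
python3 - <<'E'
from h import *
s=robot.read_state(); print(s["t"],s["tool_pos"])
c=cam("wrist",s); im=robot.read_camera("wrist")[:,:,::-1]; sc=robot.read_camera("scene")[:,:,::-1]
B=R.from_euler("z",PSI,degrees=True)
for p in [(35,0,30),(-35,0,46),(0,0,46),(35,0,34)]: print(p,w2pix(c,O+B.apply(p)).round(0))
a=cv2.resize(cv2.convertScaleAbs(im,alpha=1.6)[150:390,220:460],(400,400),interpolation=cv2.INTER_CUBIC); b=cv2.resize(sc[190:290,350:450],(400,400),interpolation=cv2.INTER_CUBIC)
cv2.imwrite("pics/w9.png",np.hstack([a,cv2.convertScaleAbs(b,alpha=1.6)]))
E
```

```text
13.2 [526.44640808  98.59457191 156.22245925]
(35, 0, 30) [321. 212.]
(-35, 0, 46) [321. 320.]
(0, 0, 46) [321. 271.]
(35, 0, 34) [321. 214.]
```

View pics/w9.png

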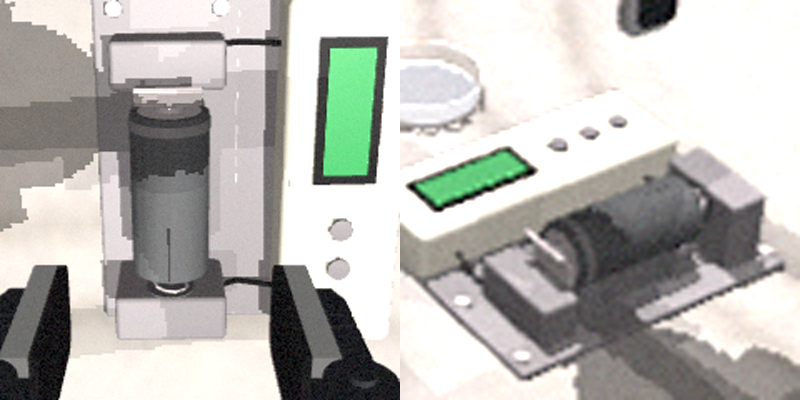

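The cell lies level between the spring, near (170,285), and the contact, near (168,92). The nub is against the plate and the gripper is clear. Handing in.

```bash
python3 -c "
from bench import robot
print(robot.close_job())"
```

```text
the job is handed in; nothing more can be done
None
```

The cell is in the bay, lying level between the spring and the contact with the nub against the plate; the last pictures showed it seated and the gripper clear, and I handed the job in at about 13 s (no verdict was returned).

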